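# Catch cheese chunks from the chute and put them on the scale

### The arm

A 6-joint arm with a two-finger parallel gripper is mounted at the origin on the work surface. World frame = base frame: x ahead of the robot, y to its left, z up, the work surface at z = 0. Lengths are in m, angles in degrees, forces in N, time in s.
With the tool pointing down it reaches from about 0.275 to 0.75 m from the base axis. Payload 10.2 kg.
Tool frame: the origin (TCP) lies midway between the tips of the shut fingers; the grasp point (between the pads) lies robot.grip_point_offset behind it (robot.grip_point_offset is the distance from the TCP to the grasp point, in m); y points along the fingers, x is the direction in which the jaws open and shut, and the axes are right-handed (so a half turn about y gives the same grasp; the last joint's range is limited). The gripper opens to 85 mm and grips with 20 to 120 N. Pads are 22 mm wide; open, the fingers measure 114 mm over their backs; the gripper's body (76 mm by 85 mm) begins 54 mm behind the grasp point. The pads swing forward as they close: fully open they stand 13 mm farther back than shut.
Start: joints at [58.132, 17.928, 85.812, -0, 76.261, -12.8], TCP at [0.172, 0.496, 0.206] pointing down, gripper open.
Joint ranges: [-168.41, 168.41], [-55.51, 124.54], [10.69, 146.95], [-70.63, 250.63], [1, 178], [-165.06, 165.06]. Speed limits (degrees/s): [136.94, 136.94, 172.46, 180, 180, 180].

### API

Orientations are given as [roll, pitch, yaw] about the fixed x, y, z axes, in that order (R = Rz(yaw) Ry(pitch) Rx(roll)).
In Python, from cell import robot gives the robot as it stands. The module is installed in compiled form; this text tells all that it offers.
- The arm moves only by the tool drive_tool, never from a script. Its argument "moves" is a list of rows, each a list of 3 entries, a list of its own where there are three numbers: the finger opening in m, from 0 to 0.0854, then the shift along the world's x, y, z in m, then the turn about the world's z in degrees. In form: [[hand, [x, y, z], twist], ...]. A call has 1 to 10 rows; each row shifts and turns the commanded pose from where the row before left it; what a row does not reach is not made up. A row lasts 1/8 s, in which the tool goes at most 62.5 mm and 10.7 degrees, less where a joint would pass 70% of its speed; a pose out of reach is approached as far as the arm can. A call is refused whole if a number of a shift passes 0.0625 or a number of a turn 10.7, either way. A call with a gripper value outside its range is refused whole. The fingers move at their own pace and stop on an object; "squeeze" is the grip in N (left out, the last holds). Time passes only in rows, so rows that do not move let the fingers close. It gives the time, the measured TCP pose, the force and the opening at its end, in the units of the state.
- robot.get_state(): the state, without advancing time (a new reading comes with each control period).
- robot.grab_frame(name): name is "side" or "top" or "wrist"; returns a dict with "img" (420x560x3 uint8, red, green, blue), "fov_y" (degrees; the focal length in pixels is half the picture's height over the tangent of half this angle, whatever the lens; pixels are square), "cx", "cy" (the principal point, pixels), "R" (3x3) and "t" (3): a world point X has camera coordinates R X + t; the wrist camera has in their place "mount" (4x4, takes a point from camera to tool coordinates, whose origin is the TCP and whose axes are the tool frame's). Camera axes: x right, y down, z forward; pixel columns grow to the right and rows downward; lengths in m; the calibration is good to about 2 mm. A picture is of the moment at which its call begins: read the wrist's pose just before it. There is no depth.
- robot.hand_in(): hands the job in, once; it reports no verdict.
The state is a dict: "time": time; "joint_positions": joint angles; "joint_vel": joint speeds; "effort": joint torques, N m; "tcp_pos": TCP position; "eef_rot": TCP orientation; "force": force on the tool from outside, world axes, zero at the start; "moment": the same for the moment, N m; "grip_width": opening from 0.0 (shut) to 1.0 (fully open).
Only numpy, scipy, OpenCV 4.12 (cv2) and the standard library are available. Lean on these libraries where they do the work, as an engineer would, in place of code of your own. Each camera call takes 0.05 s, during which the arm holds its last target. There are 200 camera calls.

### The job

Pick up the steel pan by its handle, hold it off the counter under the lip of the cheese chute and push the paddle back with the pan's far edge, so that the gate drops and all four chunks slide into the pan, none falling on the counter. Then draw the pan back so that the gate closes, and set it down flat in the middle of the scale's platform with the four chunks still in it. Leave the oil bottle, the jar and the small cheese wheel where they stand.

Things in the scene. Friction and masses are not known exactly. Their poses are not given: they have to be found in the camera images.
- pan_floor (a point): middle of the inner floor of the loose open steel pan, 3 mm above its underside. The pan is 120 mm (its x) by 110 mm (its y), 48 mm high, walls 3 mm, about 0.26 kg. Axes: x points from the handle to the far edge, z up
- pan_handle (a point): grasp point on the pan's straight black handle, 39 mm above pan_floor and 100 mm from it along the pan's -x; axes as the pan's. The handle is a level bar 14 mm wide (y), 18 mm high, reaching from 60 to 139 mm from the pan's middle. The pan hangs out beyond it: grip it firmly
- chute_lip (a point): middle of the fixed feeder's chute lip, on the chute floor, 190 mm above the counter. Feeder axes: +x from its front to its back, z up. The chute (40 mm wide) climbs to +x at 42 degrees for 170 mm; chunks leave towards -x and land 0 to 70 mm in front of the lip. Below and in front of it all is free down to the counter; foot and column begin 60 mm behind it
- guard_edge (a point): middle of the lower edge of the feeder's upright clear guard panel (190 mm wide, steel edge bars 9 mm thick): 122 mm before the lip, 200 mm above the counter, top at 303 mm, carried by rods 265 mm up at its ends. With the pan under the lip an upright gripper hits it: pass below it with the hand leaning back, away from the feeder, 25 to 45 degrees from vertical
- paddle (a point): middle of the front face of the paddle, an upright dark steel plate under the chute, 60 mm wide, from 105 to 155 mm above the counter, at rest 6 mm before the lip (feeder -x). With the pan's rim about 60 mm below the lip (130 mm up; room for the chunks to pile up), pushing it back about 30 mm with 2 to 4 N frees the chunks; it springs back when let go
- gate (a joint): angle (rad) of the sprung crank that carries gate tab and paddle, hinged 75 mm behind the lip, 210 mm above the counter: 0 = gate up across the lip, chunks held; it grows as the paddle is pushed back; chunks are free from about 0.25 on, surely at 0.38; stop at 0.45
- chunk1: cheese chunk, a block 28 x 26 x 20 mm, 16 g, origin at its centre; number 1 of four lying one behind the other in the chute, 1 at the lip
- chunk2: cheese chunk, a block 28 x 26 x 20 mm, 16 g, origin at its centre; number 2 of four lying one behind the other in the chute, 1 at the lip
- chunk3: cheese chunk, a block 28 x 26 x 20 mm, 16 g, origin at its centre; number 3 of four lying one behind the other in the chute, 1 at the lip
- chunk4: cheese chunk, a block 28 x 26 x 20 mm, 16 g, origin at its centre; number 4 of four lying one behind the other in the chute, 1 at the lip
- scale_top (a point): middle of the scale's square steel platform (170 x 170 mm), at its top surface 50 mm above the counter; the fixed white scale under it is 180 x 180 mm. Axes along the platform's edges, z up. It stands between the pan and the feeder
- oil: bystander: oil bottle, 60 mm across, 200 mm high, origin at the middle of its underside
- jar: bystander: jar, 70 mm across, 90 mm high, origin at the middle of its underside
- wheel: bystander: small cheese wheel, 120 mm across, 50 mm high, origin at the middle of its underside
Not all that is in view belongs to the job. What is shaped like the part that bears pan_floor but green, red or turquoise is not meant.

How it is judged:
By the outcome, as a careful person would: the job done as asked, in the order asked, and still so for the second after the job is handed in, with the robot touching nothing.
It also fails if it takes over 40 s, if anything falls off the work surface, if the arm or the gripper's body presses on something with over 40 N, if the wrist force passes 120 N, or if a joint passes its speed limit or range.

## Working session

There is one attempt and no reset: what is moved stays moved. The work goes in short steps, Python scripts to look and compute and a tool call to move; the robot and the scene stay as the last step left them, time stands still between calls to the robot, and variables do not carry over. Pictures are saved under pics/ and viewed, about 8 in all and at most 12, crops included, and the job is handed in when it is done.

Besides the shell and the picture viewer there is one more tool, called after "Call:" by a JSON object that holds its "fn" and its "kwargs". drive_tool: Moves the arm, as the interface text tells. Its arguments: {"type":"object","properties":{"moves":{"type":"array"},"squeeze":{"type":"number"}},"required":["moves"]}

```bash
mkdir -p pics; python3 - <<'E'
from cell import robot
import cv2,numpy as np
s=robot.get_state();print({k:np.round(v,3).tolist() for k,v in s.items()}, robot.grip_point_offset)
for n in("side","top","wrist"):
    f=robot.grab_frame(n);cv2.imwrite(f"pics/{n}0.png",f["img"][...,::-1])
    print(n,{k:np.round(v,4).tolist() for k,v in f.items() if k!="img"})
E
```

```text
{'time': 0.0, 'joint_positions': [58.132, 17.96, 85.856, 0.002, 76.261, -12.799], 'joint_vel': [0.03, -0.049, 0.022, 0.051, 0.04, -0.029], 'effort': [-0.001, -41.225, -25.975, -0.0, 0.004, -0.0], 'tcp_pos': [0.171, 0.496, 0.206], 'eef_rot': [-89.982, 0.074, 70.931], 'force': [0.197, -0.648, 0.355], 'moment': [0.017, -0.024, 0.035], 'grip_width': 1.001} 0.0187
side {'fov_y': 49.9116, 'cx': 274.434, 'cy': 215.6173, 'R': [[0.765, -0.6437, 0.0211], [-0.304, -0.3897, -0.8693], [0.5678, 0.6586, -0.4938]], 't': [-0.5021, 0.2448, 1.1205]}
top {'fov_y': 47.4221, 'cx': 281.4009, 'cy': 210.3063, 'R': [[0.0249, -0.9997, -0.0041], [-0.9878, -0.024, -0.1539], [0.1537, 0.0079, -0.9881]], 't': [-0.1594, 0.564, 1.3957]}
wrist {'fov_y': 64.9257, 'cx': 279.2162, 'cy': 203.0255, 'mount': [[1.0, 0.0002, 0.0007, 0.0006], [-0.0006, -0.2704, 0.9628, -0.1679], [0.0003, -0.9628, -0.2704, 0.0681], [0.0, 0.0, 0.0, 1.0]]}
```

View pics/side0.png

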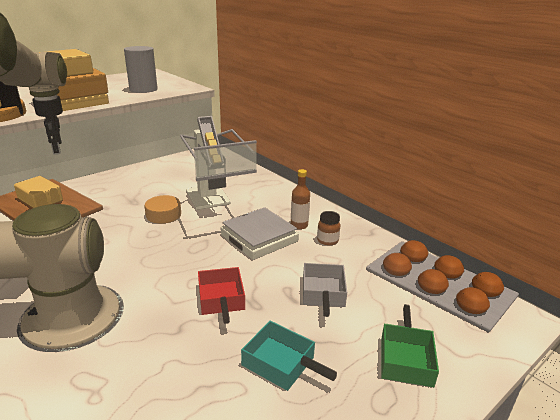

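View pics/top0.png

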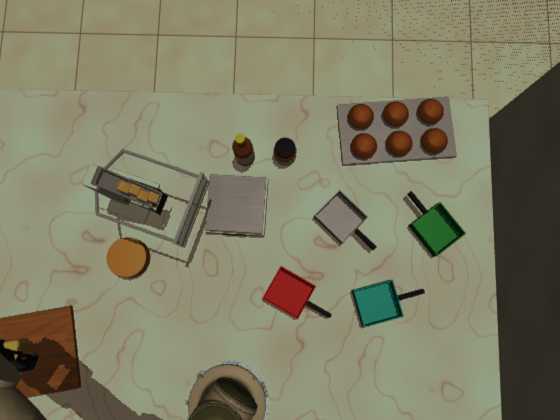

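```bash
python3 - <<'E'
import cv2
t=cv2.imread("pics/top0.png");s=cv2.imread("pics/side0.png")
cv2.imwrite("pics/tc.png",cv2.resize(t[130:270,80:280],None,fx=4,fy=4,interpolation=cv2.INTER_CUBIC))
cv2.imwrite("pics/sc.png",cv2.resize(s[110:260,150:350],None,fx=4,fy=4,interpolation=cv2.INTER_CUBIC))
a=cv2.resize(t[180:260,300:390],None,fx=4,fy=5*.8,interpolation=cv2.INTER_CUBIC)
b=cv2.resize(s[250:330,290:360],None,fx=4,fy=4,interpolation=cv2.INTER_CUBIC)
cv2.imwrite("pics/pan.png",cv2.hconcat([a,b]))
E
```

```text
(no output)
```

View pics/tc.png

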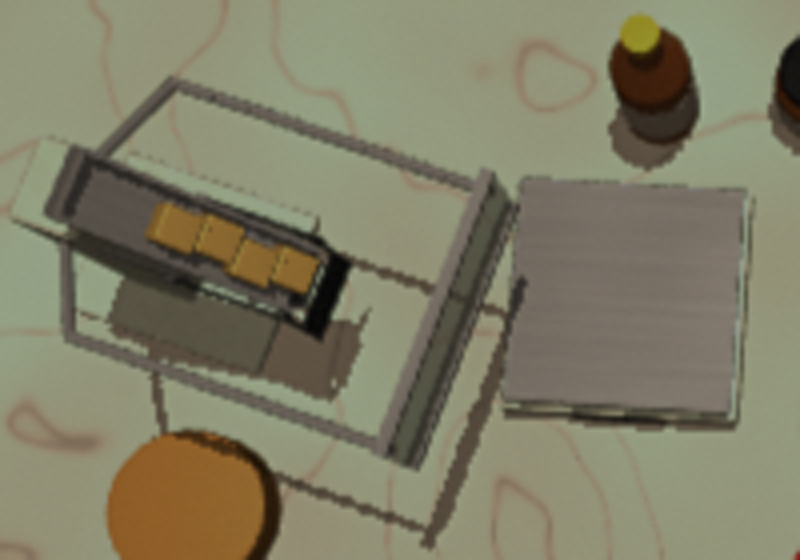

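View pics/sc.png

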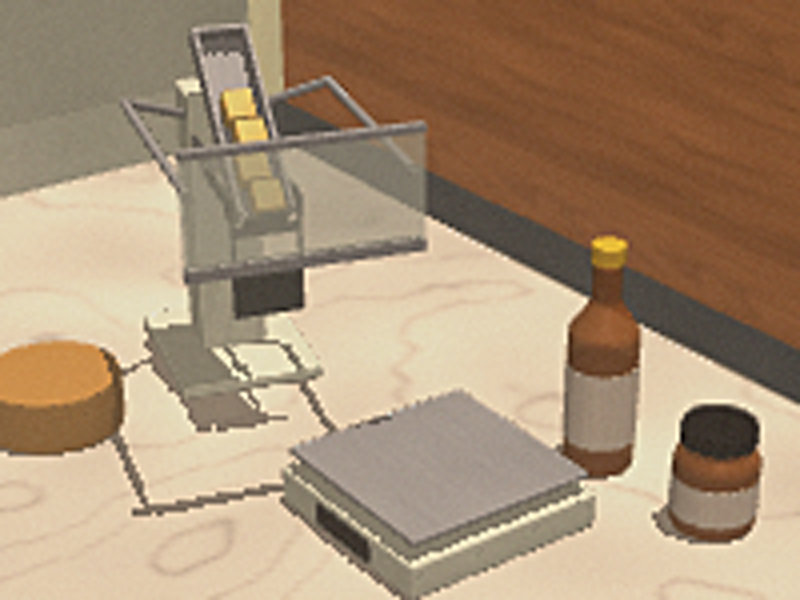

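View pics/pan.png

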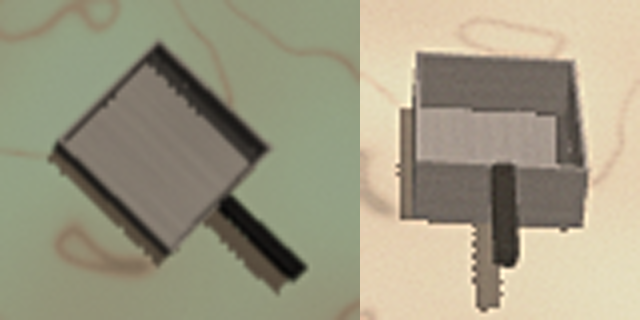

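The wanted pan is the grey steel one at top (340,218) and side (325,285). The red one (289,293), turquoise one (377,303) and green one (436,230) are decoys, and the crop confirms the plain steel pan with its black handle. Next I fit the poses from these crops.

```bash
cat > h.py <<'E'
import numpy as np,cv2
from scipy.optimize import least_squares
CAM=dict(
 side=(49.9116,274.434,215.6173,[[0.765,-0.6437,0.0211],[-0.304,-0.3897,-0.8693],[0.5678,0.6586,-0.4938]],[-0.5021,0.2448,1.1205]),
 top=(47.4221,281.4009,210.3063,[[0.0249,-0.9997,-0.0041],[-0.9878,-0.024,-0.1539],[0.1537,0.0079,-0.9881]],[-0.1594,0.564,1.3957]))
def proj(c,X):
    fov,cx,cy,R,t=CAM[c];f=210/np.tan(np.radians(fov/2))
    p=np.atleast_2d(X)@np.array(R).T+t
    return p[:,:2]/p[:,2:]*f+[cx,cy]
def fit(obs,g):
    # obs: (cam,(u,v) full px,(x,y,z) body), pose x,y,yaw
    def r(q):
        c,s=np.cos(q[2]),np.sin(q[2])
        return np.concatenate([proj(cm,[q[0]+c*b[0]-s*b[1],q[1]+s*b[0]+c*b[1],b[2]])[0]-uv for cm,uv,b in obs])
    k=least_squares(r,g,loss='soft_l1');print(np.round(k.x[:2],4),'yaw',np.round(np.degrees(k.x[2]),2));print(np.round(r(k.x).reshape(-1,2),1).tolist());return k.x
E
python3 - <<'E'
from h import *
def C(ox,oy):return lambda u,v:np.array([ox+(u+.5)/4-.5,oy+(v+.5)/4-.5])
T=C(80,130);S=C(150,110);PT=C(300,180);PS=lambda u,v:C(290,250)(u-360,v)
# pan: far edge away from handle
h=.048
fit([('top',PT(157,42),(.06,-.055,h)),('top',PT(268,150),(-.06,-.055,h)),('top',PT(55,147),(.06,.055,h)),('top',PT(165,262),(-.06,.055,.0)),
 ('top',PT(298,273),(-.139,0,.048)),
 ('side',PS(417,53),(.06,.055,h)),('side',PS(576,62),(.06,-.055,h)),('side',PS(588,170),(-.06,-.055,h)),('side',PS(415,165),(-.06,.055,h))],[.5,-.2,np.radians(120)])
# scale
a=.085
fit([('top',T(522,178),(a,a,.05)),('top',T(748,190),(a,-a,.05)),('top',T(733,412),(-a,-a,.05)),('top',T(505,403),(-a,a,.05)),
 ('side',S(463,391),(a,a,.05)),('side',S(585,470),(a,-a,.05)),('side',S(415,543),(-a,-a,.05)),('side',S(291,458),(-a,a,.05))],[.5,.1,0])
# feeder: origin lip; x to back
fit([('top',T(487,172),(-.122,-.095,.303)),('top',T(388,447),(-.122,.095,.303)),
 ('side',S(180,155),(-.122,.095,.303)),('side',S(425,125),(-.122,-.095,.303)),('side',S(187,278),(-.122,.095,.2)),('side',S(427,245),(-.122,-.095,.2)),
 ('side',S(234,318),(-.006,.03,.105)),('side',S(303,306),(-.006,-.03,.105))],[.5,.3,np.radians(70)])
# bystanders
print(proj('top',[[.5,.2,.05],[.5,-.3,.05],[.3,.2,.05]]))
fit([('top',T(187,500),(0,0,.05))],[.4,.4,0])
E
```

```text
[ 0.553  -0.3244] yaw 47.06
[[0.2, -0.4], [1.7, 0.1], [0.5, -0.9], [0.3, -0.3], [1.1, 1.0], [-1.0, -0.6], [-0.9, -1.0], [-0.1, -0.2], [-0.3, -1.1]]
[ 0.5844 -0.0102] yaw -1.67
[[0.4, 0.2], [-0.2, 0.1], [0.2, 0.4], [0.2, -0.4], [-0.9, -1.0], [1.6, 0.2], [0.1, -0.2], [-0.5, -2.6]]
[0.5645 0.1977] yaw 73.74
[[0.2, -1.6], [-0.7, 2.2], [-0.2, -0.5], [0.3, -1.1], [0.4, 1.4], [-0.2, 0.2], [0.2, 0.4], [0.1, 0.5]]
[[164.91458208 229.63874312]
 [332.80854782 233.73092981]
 [160.63767776 297.82898012]]
[0.423  0.3094] yaw 0.0
[[0.0, 0.0]]
```

The fits are good to about 1–2 px:
- Pan: (0.553, -0.324), yaw 47°.
- Scale: (0.584, -0.010), yaw -1.7°.
- Lip: (0.5645, 0.198), feeder yaw 73.7°.

Now I move over toward the pan, high and close to the base.

Call:
{"fn": "drive_tool", "kwargs": {"moves": [[0.0854,[0.018,-0.045,0.03],-10.5],[0.0854,[0.018,-0.05,0.03],-10.5],[0.0854,[0.018,-0.053,0.027],-10.5],[0.0854,[0.019,-0.053,0.027],-10.5],[0.0854,[0.019,-0.053,0.027],-10.5],[0.0854,[0.019,-0.053,0.02],-10.5],[0.0854,[0.019,-0.055,0.02],-10.5],[0.0854,[0.019,-0.055,0.01],-10.5],[0.0854,[0.019,-0.055,0],-10.5],[0.0854,[0.019,-0.055,0],-10.5]], "squeeze": 120}}

```text
time: 1.4
tcp_pos: [0.3586, -0.0328, 0.3972]
eef_rot: [-90.0, -0.0, -34.4]
force: [1.5, 0.2, -0.1]
grip_width: 1.003
```

```bash
python3 -c "
from cell import robot
s=robot.get_state();print(s['time'],s['tcp_pos'],s['eef_rot'],s['joint_positions'])"
```

```text
1.4 [ 0.35864674 -0.03279051  0.39716357] [-8.99840014e+01 -2.39539393e-02 -3.44438462e+01] [-2.40734099e+01 -7.40767053e+00  8.58939778e+01  1.16588061e-02
  1.01487250e+02  1.03727574e+01]
```

Call:
{"fn": "drive_tool", "kwargs": {"moves": [[0.0854,[0.035,-0.051,0],0],[0.0854,[0.035,-0.051,0],0],[0.0854,[0.035,-0.051,0],0],[0.0854,[0.035,-0.051,0],0],[0.0854,[0.035,-0.051,0],0],[0.0854,[0.035,-0.051,0],0],[0.0854,[0.035,-0.051,0],0],[0.0854,[0.035,-0.051,0],0],[0.0854,[0.035,-0.051,0],0],[0.0854,[0.035,-0.051,0],0]]}}

```text
time: 2.65
tcp_pos: [0.6032, -0.4585, 0.3244]
eef_rot: [-90.1, -4.7, -34.1]
force: [-0.6, 0.1, 0.5]
grip_width: 0.999
```

```bash
python3 -c "
from cell import robot
s=robot.get_state();print(s['time'],s['tcp_pos'],s['eef_rot'],s['joint_positions'])"
```

```text
2.65 [ 0.60319387 -0.45848358  0.32443264] [-90.09117589  -4.6788677  -34.07502804] [-46.40877652  53.17362452  10.76135348   0.97710525 111.47142534
 -11.93588866]
```

Call:
{"fn": "drive_tool", "kwargs": {"moves": [[0.0854,[-0.02,0.016,0.02],-10],[0.0854,[-0.02,0.016,0.02],-10],[0.0854,[-0.01,0.008,0.02],-10],[0.0854,[0,0,0],-10],[0.0854,[0,0,0],-10],[0.0854,[0,0,0],-10],[0.0854,[0,0,0],-10],[0.0854,[0,0,0],-10],[0.0854,[0,0,0],-10]]}}

```text
time: 3.78
tcp_pos: [0.5531, -0.4173, 0.3859]
eef_rot: [-90.2, -4.7, -124.4]
force: [0.4, -0.3, -0.7]
grip_width: 0.998
```

Call:
{"fn": "drive_tool", "kwargs": {"moves": [[0.0854,[0.04,-0.03,0.03],0],[0.0854,[0.04,-0.03,0.03],0],[0.0854,[0.04,-0.03,0.03],0],[0.0854,[0.04,-0.03,0.03],0],[0.0854,[0.04,-0.03,0.03],0],[0.0854,[0.04,-0.03,0.03],0]]}}

```text
time: 4.53
tcp_pos: [0.5912, -0.4544, 0.3951]
eef_rot: [-79.8, -5.5, -124.1]
force: [0.5, -0.3, -0.9]
grip_width: 1.004
```

```bash
python3 -c "
from cell import robot
s=robot.get_state();print(s['time'],s['tcp_pos'],s['eef_rot'],s['joint_positions'])"
```

```text
4.525 [ 0.59120295 -0.45442949  0.39507748] [ -79.75625632   -5.53419699 -124.14260902] [-45.23742861  47.8394295   10.74263901  -3.59979025 110.24682091
  76.83227995]
```

Call:
{"fn": "drive_tool", "kwargs": {"moves": [[0.0854,[0.0,0.0,0.0],-10],[0.0854,[0.0,0.0,0.0],-10],[0.0854,[0.04,-0.03,0.035],0],[0.0854,[0.04,-0.03,0.035],0],[0.0854,[0.04,-0.03,0.035],0],[0.0854,[0.04,-0.03,0.035],0],[0.0854,[0.04,-0.03,0.035],0],[0.0854,[0.04,-0.03,0.035],0]]}}

```text
time: 5.52
tcp_pos: [0.6139, -0.4845, 0.4205]
eef_rot: [-68.5, -2.8, -143.3]
force: [-0.3, 0.5, -0.6]
grip_width: 0.999
```

```bash
python3 -c "
from cell import robot
s=robot.get_state();print(s['time'],s['tcp_pos'],s['eef_rot'],s['joint_positions'])"
```

```text
5.525 [ 0.6138926  -0.48447624  0.42051013] [ -68.45380039   -2.77162026 -143.34969745] [-44.77546078  46.88958142  10.74342478  -5.80803159 101.31985347
  95.84718454]
```

Call:
{"fn": "drive_tool", "kwargs": {"moves": [[0.0854,[0.04,-0.03,0.035],0],[0.0854,[0.04,-0.03,0.035],0],[0.0854,[0.04,-0.03,0.035],0],[0.0854,[0.04,-0.03,0.035],0],[0.0854,[0.04,-0.03,0.035],0],[0.0854,[0.04,-0.03,0.035],0],[0.0854,[0.04,-0.03,0.035],0]]}}

```text
time: 6.4
tcp_pos: [0.6547, -0.5247, 0.4562]
eef_rot: [-55.1, 0.0, -141.8]
force: [-0.1, -0.2, -0.0]
grip_width: 0.999
```

Call:
{"fn": "drive_tool", "kwargs": {"moves": [[0.0854,[-0.03,0.02,-0.02],9.9],[0.0854,[-0.03,0.02,-0.02],9.9],[0.0854,[-0.03,0.02,-0.02],9.9],[0.0854,[-0.03,0.02,-0.02],9.9],[0.0854,[-0.03,0.02,-0.02],9.9],[0.0854,[-0.02,0.0,-0.03],9.9],[0.0854,[-0.02,0.0,-0.03],9.9],[0.0854,[-0.0,0.0,-0.04],9.9],[0.0854,[0,0.0,-0.04],9.9],[0.0854,[-0.0,0.0,-0.04],9.7]]}}

```text
time: 7.65
tcp_pos: [0.4819, -0.4385, 0.1872]
eef_rot: [-55.5, -0.3, -47.4]
force: [0.3, 0.8, 0.6]
grip_width: 1.001
```

```bash
python3 -c "
from cell import robot
s=robot.get_state();print(s['time'],s['tcp_pos'],s['eef_rot'],s['joint_positions'])"
```

```text
7.65 [ 0.48193414 -0.43846277  0.18717885] [-55.4560663   -0.2544505  -47.36755819] [-66.48037483  37.63858578  65.84873368  32.48222752  89.14486438
 -23.38264325]
```

Call:
{"fn": "drive_tool", "kwargs": {"moves": [[0.0854,[-0.011,0.008,-0.039],2.2],[0.0854,[-0.01,0.007,-0.038],2.2],[0.0854,[0,0,0],0]]}}

```text
time: 8.02
tcp_pos: [0.4606, -0.422, 0.1093]
eef_rot: [-55.4, 0.1, -43.3]
force: [-0.5, -0.1, 0.4]
grip_width: 0.999
```

```bash
cat >> h.py <<'E'
from scipy.spatial.transform import Rotation as Ro
def wproj(s,f,X):
    T=np.eye(4);T[:3,:3]=Ro.from_euler('xyz',s['eef_rot'],degrees=True).as_matrix();T[:3,3]=s['tcp_pos']
    M=np.linalg.inv(T@np.array(f['mount']));p=np.atleast_2d(X)@M[:3,:3].T+M[:3,3]
    return p[:,:2]/p[:,2:]*210/np.tan(np.radians(f['fov_y']/2))+[f['cx'],f['cy']]
E
python3 - <<'E'
from cell import robot
from h import *
s=robot.get_state();f=robot.grab_frame("wrist");print(s['tcp_pos'],s['eef_rot'])
im=f['img'][...,::-1].copy()
c,sn=np.cos(np.radians(47)),np.sin(np.radians(47))
B=lambda x,y,z:[.553+c*x-sn*y,-.3244+sn*x+c*y,z]
P=wproj(s,f,[B(-.06,-.007,.051),B(-.06,.007,.051),B(-.139,.007,.051),B(-.139,-.007,.051),B(.06,.055,.048),B(.06,-.055,.048),B(-.06,-.055,.048),B(-.06,.055,.048)])
print(P.round())
for p in P: cv2.drawMarker(im,tuple(int(v) for v in p.round()),(0,0,255),0,9,1)
cv2.imwrite('pics/w1.png',im)
E
```

```text
[ 0.46056351 -0.4220408   0.10932851] [-55.36115237   0.0733976  -43.26924457]
[[289. 165.]
 [271. 165.]
 [271. 266.]
 [291. 266.]
 [219.  47.]
 [340.  47.]
 [349. 166.]
 [211. 167.]]
```

View pics/w1.png

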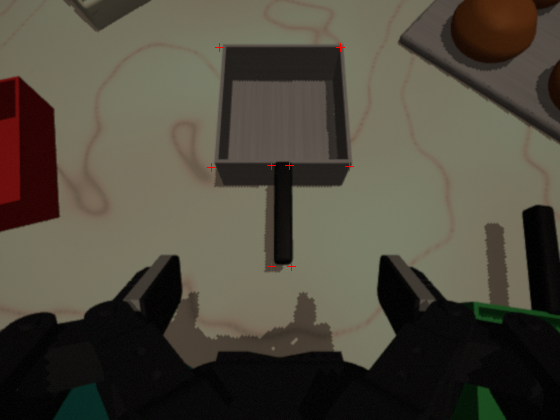

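The wrist view shows the pan's rim corners matching my prediction to about 1–2 px. The handle runs from (283,165) to (283,265), 1.5 px right of prediction. Descending and gripping.

Call:
{"fn": "drive_tool", "kwargs": {"moves": [[0.0854,[0.013,0.012,-0.033],0.1],[0.0854,[0.012,0.011,-0.03],0],[0.0854,[0.0085,0.0085,-0.02],0],[0.0854,[0,0,0],0],[0.0,[0,0,0],0],[0.0,[0,0,0],0],[0.0,[0,0,0],0],[0.0,[0,0,0],0],[0.0,[0,0,0],0],[0.0,[0,0,0],0]], "squeeze": 120}}

```text
time: 9.32
tcp_pos: [0.4946, -0.3918, 0.0289]
eef_rot: [-55.5, -0.2, -43.1]
force: [-3.2, -2.1, 5.0]
grip_width: 0.093
```

Call:
{"fn": "drive_tool", "kwargs": {"moves": [[0.0,[0,0,0],0],[0.0,[0,0,0],0]]}}

```text
time: 9.57
tcp_pos: [0.4946, -0.3919, 0.0289]
eef_rot: [-55.5, -0.2, -43.1]
force: [-4.2, -2.0, 6.4]
grip_width: 0.091
```

Call:
{"fn": "drive_tool", "kwargs": {"moves": [[0.0,[0,0,0.015],0],[0.0,[0,0,0.02],0],[0.0,[0,0,0.02],0],[0.0,[0,0,0],0]]}}

```text
time: 10.07
tcp_pos: [0.4951, -0.3921, 0.0856]
eef_rot: [-55.5, -0.4, -43.1]
force: [0.8, 0.2, -2.6]
grip_width: 0.085
```

```bash
cat > w.py <<'E'
import sys
from cell import robot
from h import *
s=robot.get_state();f=robot.grab_frame("wrist");print(s['time'],s['tcp_pos'],s['eef_rot'],s['force'],s['moment'],s['grip_width'])
im=cv2.resize(f['img'][...,::-1],None,fx=.7,fy=.7,interpolation=cv2.INTER_AREA)
g=robot.grab_frame("side")['img'][...,::-1];x,y=int(sys.argv[2]),int(sys.argv[3])
cr=cv2.resize(g[y:y+147,x:x+200],None,fx=2,fy=2,interpolation=cv2.INTER_CUBIC)
cv2.imwrite('pics/'+sys.argv[1],cv2.hconcat([im,cr]))
E
python3 w.py w2.png 220 200
```

```text
10.075 [ 0.49514359 -0.39205681  0.08558529] [-55.51820079  -0.38243028 -43.09665877] [ 0.81171332  0.22304765 -2.59244815] [-0.47984614  0.4554526   0.02501737] 0.08524034938289606
```

View pics/w2.png

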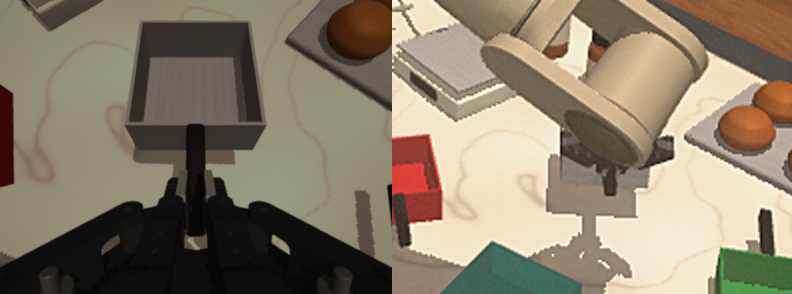

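```bash
cat > fitpan.py <<'E'
from h import *
def fitpan(s,f,obs,g):
    def r(q):
        M=Ro.from_euler('xyz',q[3:],degrees=True).as_matrix()
        return (wproj(s,f,np.array([b for _,b in obs])@M.T+q[:3])-[u for u,_ in obs]).ravel()
    k=least_squares(r,g,x_scale=[.01]*3+[1]*3,loss='soft_l1');print(k.x.round(4));print(r(k.x).reshape(-1,2).round(1).tolist());return k.x
E
python3 - <<'E'
from fitpan import *
s=dict(tcp_pos=[.49514,-.39206,.08558],eef_rot=[-55.518,-.382,-43.097])
f=dict(fov_y=64.9257,cx=279.2162,cy=203.0255,mount=[[1.0,0.0002,0.0007,0.0006],[-0.0006,-0.2704,0.9628,-0.1679],[0.0003,-0.9628,-0.2704,0.0681],[0,0,0,1]])
a=lambda u,v:((u+.5)/.7-.5,(v+.5)/.7-.5)
h=.048
obs=[(a(137,22),(.06,.055,h)),(a(249,20),(.06,-.055,h)),(a(267,124),(-.06,-.055,h)),(a(126,125),(-.06,.055,h)),(a(131,150),(-.06,.055,0)),(a(263,148),(-.06,-.055,0)),
(a(197,124),(-.06,0,.051))]
fitpan(s,f,obs,[.555,-.325,.057,0,0,47])
E
```

```text
[ 5.53800e-01 -3.30000e-01  4.23000e-02  2.11000e-01  6.74690e+00
  4.81636e+01]
[[2.2, -1.6], [-0.7, 0.0], [0.4, -0.4], [-0.5, 1.3], [11.2, 0.9], [-14.4, 0.9], [-0.2, -1.6]]
```

The pan hangs freely at about 2.6 N, nose down by about 7°. Carrying it to a point before the feeder.

Call:
{"fn": "drive_tool", "kwargs": {"moves": [[0,[0,0.01,0.022],0],[0,[-0.001,0.025,0.022],3.0],[0,[-0.002,0.038,0],3.3],[0,[-0.002,0.038,0],3.3],[0,[-0.002,0.038,0],3.3],[0,[-0.002,0.038,0],3.3],[0,[-0.002,0.038,0],3.3],[0,[-0.002,0.038,0],3.3],[0,[-0.002,0.03,0],3.3],[0,[0,0.009,0],0.2]]}}

```text
time: 11.42
tcp_pos: [0.4794, -0.0879, 0.127]
eef_rot: [-55.4, -0.1, -16.7]
force: [-0.1, -0.2, -2.6]
grip_width: 0.085
```

Call:
{"fn": "drive_tool", "kwargs": {"moves": [[0,[0.0055,0.019,0],0],[0,[0.0085,0.029,0],0],[0,[0.0085,0.029,0],0],[0,[0.0035,0.012,0],0],[0,[0,0,0],0]]}}

```text
time: 12.05
tcp_pos: [0.5057, -0.0001, 0.1273]
eef_rot: [-55.5, -0.2, -16.8]
force: [-0.2, -0.3, -2.8]
grip_width: 0.089
```

```bash
python3 w.py w3.png 150 110
```

```text
12.05 [ 5.05664160e-01 -1.13193786e-04  1.27310237e-01] [-55.45934248  -0.16972562 -16.77082773] [-0.17349395 -0.33753705 -2.76170017] [-0.68224033  0.23051037 -0.00327071] 0.08875664481503737
```

View pics/w3.png

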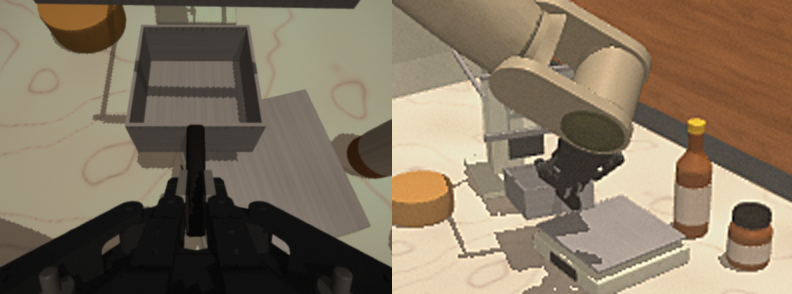

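```bash
cat > fp.py <<'E'
from fitpan import *
f=dict(fov_y=64.9257,cx=279.2162,cy=203.0255,mount=[[1.0,0.0002,0.0007,0.0006],[-0.0006,-0.2704,0.9628,-0.1679],[0.0003,-0.9628,-0.2704,0.0681],[0,0,0,1]])
a=lambda u,v:((u+.5)/.7-.5,(v+.5)/.7-.5)
h=.048
def go(s,c,y):
    obs=[(a(*p),b) for p,b in zip(c,[(.06,.055,h),(.06,-.055,h),(-.06,-.055,h),(-.06,.055,h),(-.06,0,.051)])]
    t=s['tcp_pos'];d=np.radians(y)
    q=fitpan(s,f,obs,[t[0]+.088*np.cos(d),t[1]+.088*np.sin(d),t[2]-.04,0,5,y])
    M=Ro.from_euler('xyz',q[3:],degrees=True).as_matrix();e=M@[.06,0,h]+q[:3]-t
    print('far rim rel tcp: along',np.hypot(*e[:2]).round(4),'z',e[2].round(4))
    L=np.array([.5645,.1977]);u=np.array([np.cos(1.287),np.sin(1.287)]);w=(M@[.06,0,h]+q[:3])[:2]-L
    print('far rim in feeder frame',(w@u).round(4),(w@[-u[1],u[0]]).round(4))
E
python3 - <<'E'
from fp import *
go(dict(tcp_pos=[.49514,-.39206,.08558],eef_rot=[-55.518,-.382,-43.097]),[(137,22),(249,20),(267,124),(126,125),(197,124)],47)
go(dict(tcp_pos=[.50566,-.00011,.1273],eef_rot=[-55.459,-.17,-16.77]),[(138,27),(247,26),(266,124),(127,125),(197,124)],73.7)
E
```

```text
[ 5.5380e-01 -3.3020e-01  4.1900e-02 -3.6400e-02  6.6427e+00  4.8242e+01]
[[2.1, -0.7], [-0.9, 0.2], [0.3, 0.0], [-0.2, 2.5], [-0.2, -0.8]]
far rim rel tcp: along 0.1504 z -0.0029
far rim in feeder frame -0.451 -0.1656
[ 0.5298  0.0804  0.0792  0.8465  8.9991 74.8224]
[[2.4, -0.5], [-1.0, 0.1], [0.1, 0.2], [-0.4, 2.0], [0.0, -1.1]]
far rim rel tcp: along 0.1508 z -0.0101
far rim in feeder frame -0.0556 0.0011
```

Call:
{"fn": "drive_tool", "kwargs": {"moves": [[0,[0.0045,0.0155,0.005],0],[0,[0.005,0.0175,0.004],0],[0,[0.004,0.0145,0],0],[0,[0.003,0.01,0],0],[0,[0.0025,0.0085,0],0],[0,[0.0022,0.007,0],0],[0,[0,0,0],0]]}}

```text
time: 13.02
tcp_pos: [0.5268, 0.0729, 0.1363]
eef_rot: [-55.5, -0.2, -16.8]
force: [-0.0, -0.6, -3.1]
grip_width: 0.09
```

```bash
python3 w.py w4.png 150 110
```

```text
13.025 [0.52682052 0.07291939 0.13630694] [-55.45870191  -0.16631745 -16.77491826] [-0.04159538 -0.63283122 -3.12196294] [-0.99371156  0.3113812  -0.06529896] 0.08955678333517036
```

View pics/w4.png

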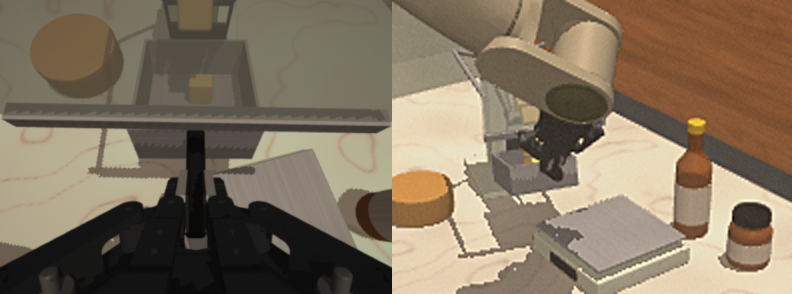

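Call:
{"fn": "drive_tool", "kwargs": {"moves": [[0,[0.001,0.003,0],0],[0,[0,0,0],0],[0,[0,0,0],0],[0,[0,0,0],0]]}}

```text
time: 13.62
tcp_pos: [0.5278, 0.0756, 0.1364]
eef_rot: [-55.5, -0.2, -16.8]
force: [-0.5, -0.9, -3.3]
grip_width: 0.089
```

```bash
python3 w.py w5.png 150 110
```

```text
13.625 [0.52783032 0.07560483 0.13639884] [-55.45313579  -0.17324833 -16.80632022] [-0.4514777  -0.87436094 -3.28689592] [-1.07437869  0.40986251 -0.03532986] 0.08922460891911081
```

View pics/w5.png

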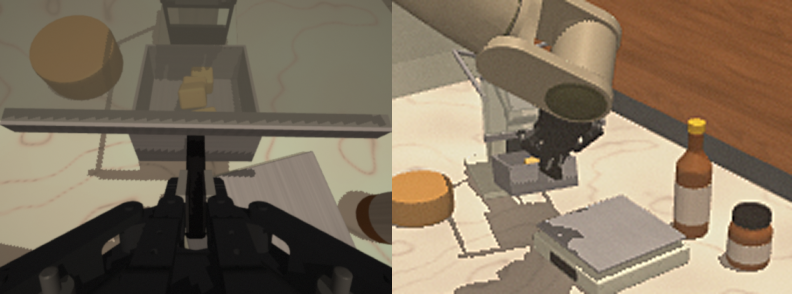

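The chute is now empty (top centre of the wrist view) and the chunks lie in the pan. The vertical force of 3.3 N fits the pan plus four chunks. Drawing back along the feeder axis.

Call:
{"fn": "drive_tool", "kwargs": {"moves": [[0,[-0.003,-0.01,0],0],[0,[-0.0055,-0.019,0.002],0],[0,[-0.0065,-0.022,0.003],0],[0,[-0.0065,-0.022,0.004],0],[0,[-0.0065,-0.022,0.008],0],[0,[-0.0055,-0.019,0.01],0],[0,[0.012,-0.02,0.01],0],[0,[0.022,-0.02,0],0],[0,[0.015,-0.01,0],0],[0,[0,0,0],0]]}}

```text
time: 14.98
tcp_pos: [0.5435, -0.0891, 0.1731]
eef_rot: [-55.4, -0.2, -16.8]
force: [-1.1, 0.9, -3.0]
grip_width: 0.084
```

```bash
python3 w.py w6.png 150 110
```

```text
14.975 [ 0.54353356 -0.08914715  0.1731486 ] [-55.43065156  -0.17364637 -16.83894192] [-1.06310314  0.9099455  -3.00615147] [-0.76813306  0.25171696  0.07679071] 0.08359034725970825
```

View pics/w6.png

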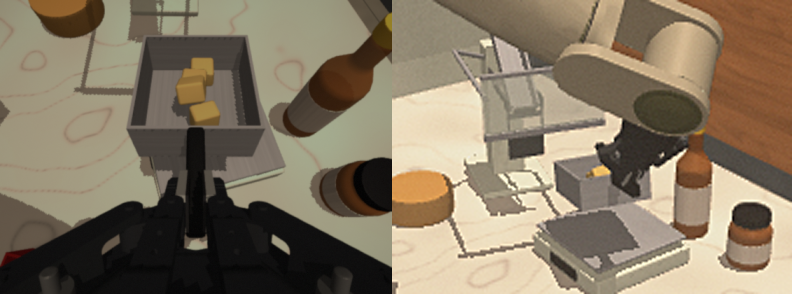

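```bash
python3 - <<'E'
from fp import *
go(dict(tcp_pos=[.54353,-.08915,.17315],eef_rot=[-55.43,-.174,-16.84]),[(145,36),(248,37),(266,127),(127,129),(197,127)],73.7)
E
```

```text
[ 5.67900e-01 -1.54000e-02  1.20000e-01 -7.39000e-02  1.29550e+01
  7.31241e+01]
[[-0.4, 0.6], [-0.1, -0.5], [0.2, 2.6], [0.4, -0.5], [-0.3, -0.6]]
far rim rel tcp: along 0.1469 z -0.0198
far rim in feeder frame -0.1344 -0.0636
```

Call:
{"fn": "drive_tool", "kwargs": {"moves": [[0,[0.008,0.003,-0.016],0],[0,[0.008,0.003,-0.018],0],[0,[0.003,0,-0.015],0],[0,[0,0,-0.007],0],[0,[-0.001,-0.003,-0.01],0],[0,[-0.001,-0.003,-0.01],0],[0,[-0.001,-0.003,-0.008],0],[0,[-0.001,-0.003,-0.006],0],[0,[0,0,-0.003],0],[0,[0,0,0],0]]}}

```text
time: 16.32
tcp_pos: [0.5584, -0.0945, 0.0805]
eef_rot: [-55.5, -0.2, -16.8]
force: [-1.3, -1.1, -0.8]
grip_width: 0.083
```

```bash
python3 - <<'E'
from cell import robot
from h import *
s=robot.get_state();f=robot.grab_frame("wrist");print(s)
cv2.imwrite('pics/w7.png',f['img'][...,::-1])
# dark-to-bright rim profile: print grey levels down a column left of the handle and across rows
g=cv2.cvtColor(f['img'],cv2.COLOR_RGB2GRAY)
print(g[30:240:3,240].tolist())
c=np.cos(np.radians(73.4));sn=np.sin(np.radians(73.4))
B=lambda x,y,z:[.5844+c*x-sn*y,-.0102+sn*x+c*y,z]
print(wproj(s,f,[B(.06,.055,.098),B(.06,-.055,.098),B(-.06,-.055,.098),B(-.06,.055,.098)]).round())
E
```

```text
{'time': 16.325, 'joint_positions': array([-37.53914484,  34.20098118,  89.45753714,  33.74068148,
        73.04966406, -35.71427458]), 'joint_vel': array([ 0.11531619, -0.43188545, -0.13533208, -0.1148105 ,  0.30286636,
        0.00066903]), 'effort': array([ 4.73406482e-01, -4.84954941e+01, -2.06704259e+01,  1.50127944e+00,
        1.03133351e+00, -3.02586390e-02]), 'tcp_pos': array([ 0.55841847, -0.09447781,  0.08048893]), 'eef_rot': array([-55.45433379,  -0.18667497, -16.81064929]), 'force': array([-1.33356422, -1.09326013, -0.78311884]), 'moment': array([-0.45439835,  0.16683007, -0.02751462]), 'grip_width': 0.08303832388372426}
[49, 49, 51, 50, 51, 49, 49, 51, 50, 51, 112, 113, 115, 115, 115, 115, 115, 114, 115, 114, 115, 114, 113, 114, 114, 113, 114, 115, 115, 116, 115, 115, 116, 116, 115, 111, 117, 117, 117, 118, 118, 118, 117, 117, 117, 118, 117, 117, 55, 48, 51, 53, 52, 52, 52, 50, 52, 50, 86, 117, 119, 120, 119, 119, 117, 118, 116, 116, 116, 116]
[[193.   8.]
 [365.   9.]
 [385. 182.]
 [175. 182.]]
```

Call:
{"fn": "drive_tool", "kwargs": {"moves": [[0,[0,0,-0.0015],0],[0,[0,0,-0.001],0],[0,[0,0,0],0]]}}

```text
time: 16.75
tcp_pos: [0.5586, -0.0946, 0.0788]
eef_rot: [-55.4, -0.2, -16.8]
force: [-3.0, -2.8, 5.9]
grip_width: 0.083
```

Force is now upward 5.9 N, so the pan is seated. Releasing and backing out along the tool axis.

Call:
{"fn": "drive_tool", "kwargs": {"moves": [[0.03,[0,0,0],0],[0.06,[0,0,0],0],[0.0854,[0,0,0],0],[0.0854,[0,0,0],0],[0.0854,[-0.004,-0.013,0.02],0],[0.0854,[-0.006,-0.022,0.034],0],[0.0854,[-0.006,-0.022,0.034],0],[0.0854,[-0.006,-0.022,0.034],0],[0.0854,[0,0,0.02],0],[0.0854,[0,0,0],0]]}}

```text
time: 18.0
tcp_pos: [0.5366, -0.1737, 0.2208]
eef_rot: [-55.5, -0.3, -16.8]
force: [0.6, 0.4, -0.3]
grip_width: 1.001
```

```bash
python3 - <<'E'
from cell import robot
from h import *
s=robot.get_state();f=robot.grab_frame("wrist");print(s['time'],s['tcp_pos'],s['eef_rot'],s['force'],s['grip_width'])
im=f['img'][...,::-1].copy()
np.save('w8.npy',im)
t=robot.grab_frame("top")['img'][...,::-1]
for n,q,z in(('r',(.5844,-.0102,-1.67),.05),):
    d=np.radians(q[2]);
    for x,y in((1,1),(1,-1),(-1,-1),(-1,1)):
        p=wproj(s,f,[q[0]+.085*(np.cos(d)*x-np.sin(d)*y),q[1]+.085*(np.sin(d)*x+np.cos(d)*y),z])[0]
        if abs(p).max()<2000: cv2.drawMarker(im,tuple(int(v) for v in p.round()),(0,0,255),0,9,1)
a=cv2.resize(im,None,fx=.8,fy=.8,interpolation=cv2.INTER_AREA)
b=cv2.resize(t[130:270,80:280],None,fx=1.76,fy=2.4,interpolation=cv2.INTER_CUBIC)
cv2.imwrite('pics/w8.png',cv2.hconcat([a,b]))
print({k:np.round(v,4).tolist() for k,v in dict(tcp=s['tcp_pos'],rot=s['eef_rot']).items()})
E
```

```text
18.0 [ 0.53662523 -0.17372345  0.22078353] [-55.51106938  -0.30186469 -16.81653554] [ 0.63109778  0.4252557  -0.31100849] 1.0014839167738292
{'tcp': [0.5366, -0.1737, 0.2208], 'rot': [-55.5111, -0.3019, -16.8165]}
```

View pics/w8.png

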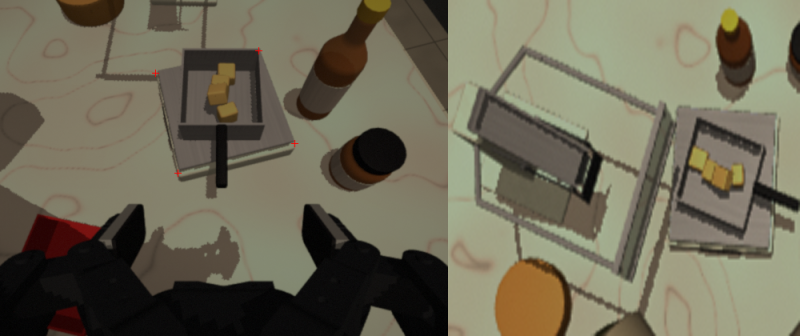

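```bash
python3 - <<'E'
from h import *
import fitpan
f=dict(fov_y=64.9257,cx=279.2162,cy=203.0255,mount=[[1.0,0.0002,0.0007,0.0006],[-0.0006,-0.2704,0.9628,-0.1679],[0.0003,-0.9628,-0.2704,0.0681],[0,0,0,1]])
s=dict(tcp_pos=[.53663,-.17372,.22078],eef_rot=[-55.511,-.302,-16.817])
a=lambda u,v:np.array(((u+.5)/.8-.5,(v+.5)/.8-.5))
h=.048
obs=[(a(182,50),(.06,.055,h)),(a(260,50),(.06,-.055,h)),(a(264,125),(-.06,-.055,h)),(a(180,125),(-.06,.055,h)),(a(221,185),(-.139,0,.038))]
def r(q):
    c,n=np.cos(q[2]),np.sin(q[2])
    return (wproj(s,f,[[q[0]+c*b[0]-n*b[1],q[1]+n*b[0]+c*b[1],b[2]+.05] for _,b in obs])-[u for u,_ in obs]).ravel()
k=least_squares(r,[.584,-.01,1.28]);print(k.x,np.degrees(k.x[2]),r(k.x).reshape(-1,2).round(1).tolist())
d=np.radians(-1.67);w=k.x[:2]-[.5844,-.0102];print('off scale axes mm',1e3*np.array([w@[np.cos(d),np.sin(d)],w@[-np.sin(d),np.cos(d)]]))
fitpan.fitpan(s,f,obs,[.584,-.01,.05,0,0,73.4])
E
```

```text
[ 0.58568915 -0.00782868  1.28158914] 73.42964898506882 [[0.2, -2.6], [0.5, -2.5], [1.4, -0.3], [-2.8, -0.1], [0.8, 3.7]]
off scale axes mm [1.21949564 2.40788334]
[ 5.88100e-01 -1.60000e-03  3.87000e-02 -2.56700e-01 -6.77700e-01
  7.32296e+01]
[[2.2, -0.1], [-0.6, -0.1], [-0.6, -0.2], [-0.5, -0.2], [0.7, 0.7]]
```

```bash
python3 -c "
from cell import robot
print(robot.hand_in())"
```

```text
the job is handed in; nothing more can be done
None
```

The job is done and handed in at about 18 s. The steel pan stands on the scale with all four chunks in it, and the robot is clear of everything.

**How it went:** The moves only allow a turn about the vertical. I got the hand to lean back about 35° by pressing against the arm's reach limit, and it kept that lean afterwards. I then gripped the handle, carried the pan under the lip and pushed the paddle back. All four chunks slid in, and I drew the pan back and set it down.

**Last checks:**
- **Pan:** the wrist camera puts it within about 3 mm of the platform's middle, assuming it stands on the platform. A looser fit with the pose left free gives about 9 mm. It lies flat to about 1°.
- **Chunks:** all four are visible in the pan in both the wrist and top views, and the chute is empty.
- **Gate:** the paddle looked back at rest after the pan was drawn away, but I judged this by eye and did not measure the gate angle.
- **Bystanders:** the oil bottle, jar and cheese wheel look undisturbed.

**What went less well:** the pan slowly slipped nose-down in the grip, from about 7° to 13°. It levelled out when I set it down, and nothing spilled.

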